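# Lock the swivel stake in its clevis with the pin

## Robot

A 6-joint arm with a two-finger parallel gripper is mounted at the origin on the work surface. World frame = base frame: x ahead of the robot, y to its left, z up, the work surface at z = 0. Lengths are in m, angles in rad, forces in N, time in s.
With the tool pointing down it reaches from about 0.3 to 0.875 m from the base axis. Payload 6.4 kg.
Tool frame: the origin (TCP) lies between the finger pads; the fingertips stand 25 mm ahead of it and the grasp point (between the pads) lies 6 mm ahead of it; z points along the fingers, y is the line along which they close (so a half turn about z gives the same grasp; the last joint's range is limited). The gripper opens to 85 mm and grips with 20 to 120 N. Pads are 22 mm wide; open, the fingers measure 114 mm over their backs; the gripper's body (76 mm by 85 mm) begins 54 mm behind the grasp point. The pads swing forward as they close: fully open they stand 13 mm farther back than shut.
Start: joints at [-1.445, 0.181, 1.607, -0, 1.354, -0.206], TCP at [0.187, -0.544, 0.256] pointing down, gripper open.
Joint ranges: [-2.99, 2.99], [-0.89, 2.07], [0.3, 2.58], [-1.14, 4.28], [0, 2.63], [-3.12, 3.12]. Speed limits (rad/s): [2.57, 2.57, 3.01, 3.14, 3.14, 3.14].

## Interface

Orientations are given as a unit quaternion [w, x, y, z].
In Python, from bench import ctrl gives the robot as it stands.
- The arm moves only by the tool servo_tool, never from a script. Its argument "series" is text: rows parted by semicolons, each of 7 numbers parted by spaces: the gripper command: -1 is fully open, 1 is shut, values between are in proportion, then the shift along the tool's x, y, z in m, then the turn, a rotation vector about the tool's x, y, z in degrees. A call has 1 to 12 rows; each row is the pose to reach, as a shift and turn from the pose commanded when the call began, along the tool's axes at that moment; what a row does not reach only later rows make up. A row lasts 1/12 s, in which the tool goes at most 41.7 mm and 7.16 degrees, less where a joint would pass 70% of its speed; a pose out of reach is approached as far as the arm can. A call with a gripper value outside its range is refused whole. The fingers move at their own pace and stop on an object; the grip force is fixed at half the most. Time passes only in rows, so rows that repeat a pose let the fingers close. It gives the time, the measured TCP pose, the force, the opening and the grip force at its end, in the units of the state.
- ctrl.get_obs(): the state, without advancing time (a new reading comes with each control period).
- ctrl.camera(name): name is "scene" or "top" or "wrist"; returns a dict with "img" (384x512x3 uint8, red, green, blue), "z_map" (384x512 float32, m along the optical axis (not along the pixel's ray), 0 where there is no reading), "fovy" (degrees; the focal length in pixels is half the picture's height over the tangent of half this angle, whatever the lens; pixels are square), "cx", "cy" (the principal point, pixels), "extrinsics" (4x4, takes a point from camera to world coordinates); the wrist camera has in their place "T_tool_cam" (4x4, takes a point from camera to tool coordinates, whose origin is the TCP and whose axes are the flange's). Camera axes: x right, y down, z forward; pixel columns grow to the right and rows downward; lengths in m; the calibration is good to about 2 mm. A picture is of the moment at which its call begins: read the wrist's pose just before it.
- ctrl.hand_in(): hands the job in; it is judged then, once.
The state is a dict: "time_s": time; "q": joint angles; "dq": joint speeds; "joint_efforts": joint torques, N m; "eef_pos": TCP position; "eef_rot": TCP orientation; "wrist_force": force on the tool from outside, world axes, zero at the start; "torque": the same for the moment, N m; "opening": opening from 0.0 (shut) to 1.0 (fully open); "grasp_force": force on a finger pad.
Only numpy, scipy, OpenCV 4.12 (cv2) and the standard library are available. Lean on these libraries where they do the work, as an engineer would, in place of code of your own. Each camera call takes 0.05 s, during which the arm holds its last target. There are 200 camera calls.

## Task

On the goldsmith's bench, turn the swivelling T-shaped stake until the hole in its stem lines up with the holes in the two cheeks of its stand. Then take the steel locking pin out of the wooden rack by its shaft, lay it flat on the bench and let go, pick it up again by its flat handle, and push it fully home through both cheeks and the stem (from either side) so the stake is locked; let go of it there. Leave the bangle, the file and the jar where they are.

Things in the scene. Friction and masses are not known exactly. Their poses are not given: they have to be found in the camera images.
- stand: Dark steel clevis fixed to the bench: base 110 x 110 x 10 mm with two upright cheeks, 60 mm wide along x, 8 mm thick (outer faces at y = +33 and -33 mm, inner at +25 and -25), 74 mm high. Both have a 20 mm round hole along the stand's y, at x = 0, z = 50 mm. Origin: centre of the base's underside, z up. Yaw within 0.25 rad of 0; left or right of the middle, the rack on the other side.
- stand_hole (a point): Point midway between the two cheek holes, on their common axis and on the stake's turning axis, 50 mm above the bench. Its y axis is the hole axis.
- stake (a joint): Angle (rad) of the steel T-shaped stake about the vertical axis through the stand's origin, counter-clockwise from above; 0 = holes lined up, top bar along the stand's x, square to the cheek holes. Starts at 0.5 to 1.2, turns from -0.4 to 1.5, no stop at 0; stays where it is left (friction 0.15 N m). Its stem between the cheeks is 34 x 34 mm with a 20 mm through hole at the cheek holes' height.
- stake_end (a point): Centre of the stake's top bar's section, on its square-ended arm, 55 mm from the turning axis (towards the stand's -x when the joint is 0). Bar 22 mm wide and 22 mm high, from 82 to 104 mm above the bench; this arm ends 80 mm from the axis, the other is a tapering horn ending 85 mm from it. x axis along the bar towards the horn.
- pin: Loose steel pin, about 350 g: flat handle 65 x 30 x 16 mm, then a round shaft 16 mm thick, 90 mm long, its last 18 mm tapering to 6 mm; it lies level. Origin: underside, below the shoulder between handle and shaft; x to the nose, centre line at z = 8 mm. Centre of mass 6 mm behind the shoulder. Fully home, the shoulder meets a cheek's outer face. Starts in the rack's slot, shaft out of the mouth.
- pin_seat (a point): Point on the pin's centre line 33 mm ahead of the shoulder; it coincides with stand_hole when the pin is fully home. x axis towards the nose.
- pin_handle (a point): Point on the pin's centre line in the flat handle, 35 mm behind the shoulder: the place to grip the handle across its 30 mm width.
- pin_nose (a point): Tip of the pin's nose, on its centre line, 90 mm ahead of the shoulder.
- rack: Light wooden block fixed to the bench, 80 mm long (x -80 to 0), 72 mm wide, 45 mm high, with a slot 36 mm wide open at the top and at its mouth, floor 15 mm above the bench. Origin: on the bench below the mouth; x points out of it. The pin's handle starts in the slot, too close between the walls for fingers, its shoulder within 2 mm of the mouth, its centre line 23 mm above the bench.
- bangle: Bystander: pale metal bangle 68 mm across, 8 mm high, lying flat beyond the work. Origin: centre of its underside.
- file: Bystander: file lying flat at the right of the work, 175 mm long along its x axis, 22 mm wide and high, wooden handle towards -x. Origin: underside, about the middle.
- jar: Bystander: closed glass jar 60 mm across, 75 mm high, at the left of the work. Origin: centre of its underside.
There are look-alikes about, which are no part of the job. There is more than one size of the pin; the job needs the smaller. Leave any white look-alike of the stand alone.

How it is judged:
By the outcome, as a careful person would: the job done as asked, in the order asked, and still so for the second after the job is handed in, with the robot touching nothing.
It also fails if it takes over 67 s, if anything falls off the work surface, if the arm or the gripper's body presses on something with over 40 N, if the wrist force passes 120 N, or if a joint passes its speed limit or range.

## Working session

There is one attempt and no reset: what is moved stays moved. The work goes in short steps, Python scripts to look and compute and a tool call to move; the robot and the scene stay as the last step left them, time stands still between calls to the robot, and variables do not carry over. Pictures are saved under pics/ and viewed, at most 10 in all, crops included, and the job is handed in when it is done.

Besides the shell and the picture viewer there is one more tool, called after ">>>" in YAML: its name, and indented under it one key for each argument. servo_tool: Moves the arm, as the interface text tells. Its arguments: {"type":"object","properties":{"series":{"type":"string"}},"required":["series"]}

```bash
mkdir -p pics; ls; python3 - <<'E'
from bench import ctrl
import cv2,numpy as np,pickle
print(ctrl.get_obs())
for n in ("top","scene"):
    c=ctrl.camera(n); pickle.dump(c,open(f"{n}0.pkl","wb"))
    cv2.imwrite(f"pics/{n}0.png",cv2.resize(c["img"][:,:,::-1],(800,600),interpolation=cv2.INTER_CUBIC))
    print(n,c["fovy"],c["cx"],c["cy"],c["extrinsics"].round(4).tolist())
E
```

```text
pics
{'time_s': 0.0, 'q': array([-1.44530538e+00,  1.81572405e-01,  1.60801730e+00, -7.39773565e-06,
        1.35375790e+00, -2.06275002e-01]), 'dq': array([ 1.04231057e-03,  4.82456942e-04,  9.75074253e-07,  1.05799605e-04,
        3.14313782e-04, -7.59196003e-04]), 'joint_efforts': array([ 2.65458611e-04, -4.44867110e+01, -3.51340699e+01, -2.44507291e-04,
        8.90400843e-03,  1.06179462e-05]), 'eef_pos': array([ 0.1872487 , -0.54312374,  0.25536197]), 'eef_rot': array([-8.76902579e-04,  9.86272428e-01,  1.65123974e-01,  3.18248104e-05]), 'wrist_force': array([0.54527527, 0.04844572, 1.12532002]), 'torque': array([-0.02469966, -0.0225717 , -0.00681647]), 'grasp_force': 0.0, 'opening': 0.9989583791578467}
top 49.66682898609832 254.9785428503221 196.04401358620066 [[-0.0133, -0.995, 0.0989, 0.4587], [-0.9994, 0.0163, 0.029, -0.0153], [-0.0305, -0.0985, -0.9947, 1.1244], [0.0, 0.0, 0.0, 1.0]]
scene 55.974238008931664 250.39069616385123 193.8752750379121 [[0.0744, 0.693, -0.7171, 1.2458], [0.997, -0.0359, 0.0688, -0.0887], [0.0219, -0.72, -0.6936, 0.7749], [0.0, 0.0, 0.0, 1.0]]
```

View pics/top0.png

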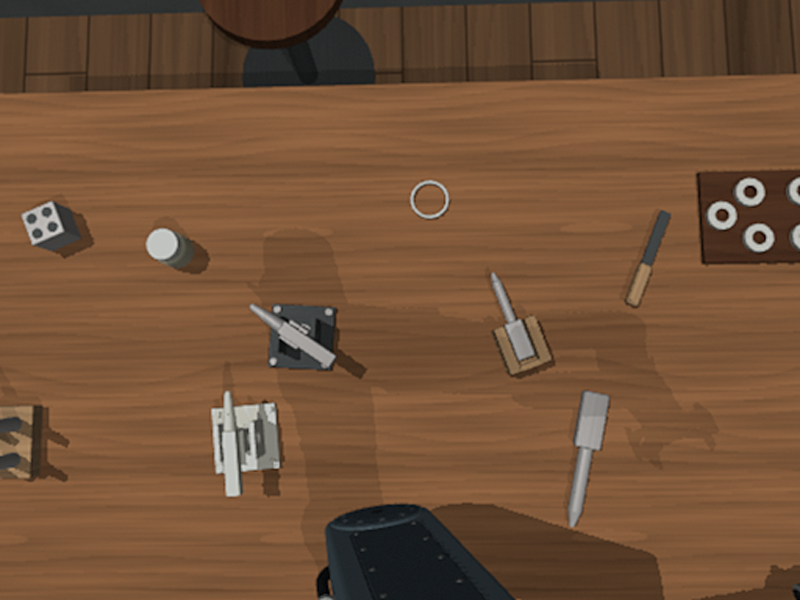

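View pics/scene0.png

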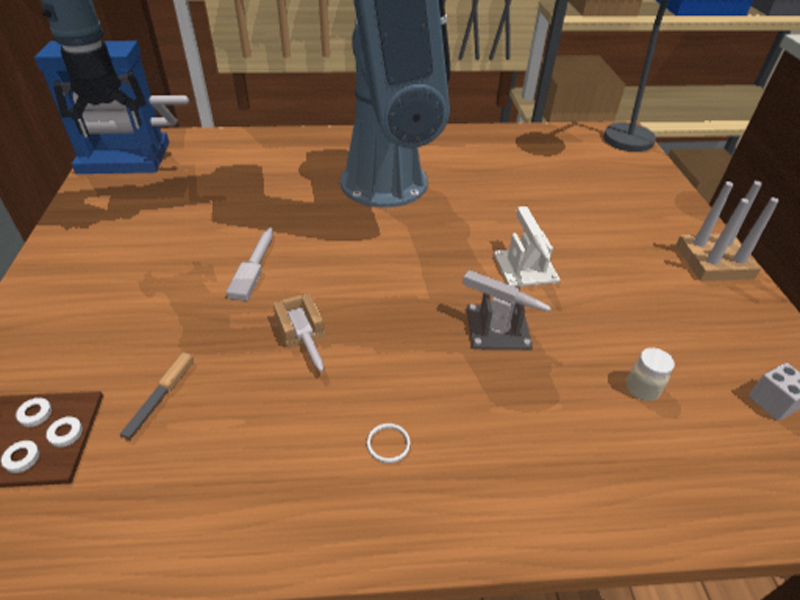

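The top view shows the dark stand at (303,337), with the horn tip at (252,307) and the square end at (330,358). The rack is at (524,345), its pin's nose at (492,274). The white decoy stand is at (245,440) and the larger loose pin at (590,440).

```bash
cat > h.py <<'E'
import numpy as np,cv2,pickle
from scipy.spatial.transform import Rotation as R
def Rq(q): return R.from_quat(np.r_[q[1:],q[0]]).as_matrix()
def pose(o):
    T=np.eye(4);T[:3,:3]=Rq(o["eef_rot"]);T[:3,3]=o["eef_pos"];return T
def ext(c,o=None):
    return c["extrinsics"] if "extrinsics" in c else pose(o)@c["T_tool_cam"]
def f(c): return 192/np.tan(np.radians(c["fovy"])/2)
def atz(c,E,u,v,z):
    d=E[:3,:3]@np.array([(u-c["cx"])/f(c),(v-c["cy"])/f(c),1]); p=E[:3,3]
    return p+d*(z-p[2])/d[2]
def cloud(c,E):
    v,u=np.mgrid[0:384,0:512]; z=c["z_map"]
    P=np.stack([(u-c["cx"])/f(c)*z,(v-c["cy"])/f(c)*z,z],-1)
    W=P@E[:3,:3].T+E[:3,3]; W[z==0]=np.nan; return W
def proj(c,E,p):
    q=E[:3,:3].T@(np.asarray(p)-E[:3,3]); return q[:2]/q[2]*f(c)+[c["cx"],c["cy"]]
def rect(P):
    (x,y),s,a=cv2.minAreaRect(P[:,:2].astype(np.float32)*1000); return (x,y),s,a
E
python3 - <<'E'
from h import *
c=pickle.load(open("top0.pkl","rb"));E=ext(c);W=cloud(c,E);k=1/1.5625
def p(n,u,v,z): print(n,(atz(c,E,u*k,v*k,z)*1000).round(0), "depth", (W[int(v*k),int(u*k)]*1000).round(0))
p("horn",252,307,.093);p("end",331,359,.104);p("endmid",322,352,.104)
for u,v in((277,310),(330,312),(273,362)):p("bolt",u,v,.012)
p("nose",492,274,.023);p("should",513,320,.031);p("handle",521,342,.031)
p("mouthL",496,328,.045);p("mouthR",539,317,.045);p("backR",552,363,.045);p("backL",514,376,.045)
p("jar",162,246,.075);p("bangle",430,200,.008);p("white",230,440,.1);p("whiteTop",232,492,.104);p("bigpin",592,420,.02)
ok=np.isfinite(W[...,2])
def sel(cx,cy,r,z0,z1):
    m=ok&(np.hypot(W[...,0]-cx,W[...,1]-cy)<r)&(W[...,2]>z0)&(W[...,2]<z1);return W[m]
s=atz(c,E,303*k,337*k,.05)
b=sel(s[0],s[1],.12,.085,.115);print("bar",len(b),rect(b),np.median(b[:,2]))
b=sel(s[0],s[1],.09,.005,.02);print("base",len(b),rect(b))
r=atz(c,E,524*k,345*k,.04)
b=sel(r[0],r[1],.08,.035,.06);print("rack",rect(b),np.median(b[:,2]))
b=sel(r[0],r[1],.15,.02,.034);print("pin",rect(b))
E
```

```text
horn [564. 251.  93.] depth [565. 250.  98.]
end [479. 122. 104.] depth [480. 124. 102.]
endmid [490. 136. 104.] depth [491. 136. 102.]
bolt [566. 228.  12.] depth [567. 228.  14.]
bolt [561. 136.  12.] depth [564. 137.   9.]
bolt [477. 234.  12.] depth [478. 236.  13.]
nose [ 621. -144.   23.] depth [ 622. -141.   25.]
should [ 541. -176.   31.] depth [ 543. -176.   28.]
handle [ 504. -188.   31.] depth [ 506. -188.   27.]
mouthL [ 527. -146.   45.] depth [ 533. -150.   -2.]
mouthR [ 544. -217.   45.] depth [ 551. -223.   -2.]
backR [ 468. -236.   45.] depth [ 469. -245.   -5.]
backL [ 448. -173.   45.] depth [ 449. -177.    1.]
jar [670. 407.  75.] depth [672. 410.  71.]
bangle [757. -41.   8.] depth [760. -41.  -4.]
white [354. 282. 100.] depth [356. 281. 106.]
whiteTop [275. 276. 104.] depth [277. 278. 104.]
bigpin [ 373. -304.   20.] depth [ 375. -302.   20.]
bar 531 ((520.4608154296875, 189.26707458496094), (163.64710998535156, 22.330093383789062), 55.337947845458984) 0.10211939331261122
base 935 ((518.677734375, 178.50921630859375), (129.63511657714844, 109.70982360839844), 85.99966430664062)
rack ((498.6888732910156, -186.83474731445312), (80.03702545166016, 72.37307739257812), 19.228065490722656) 0.0433071326770289
pin ((487.626708984375, -196.1964111328125), (276.46844482421875, 93.03243255615234), 39.728759765625)
```

```bash
cat >> h.py <<'E'
def to(o,x,y,z,yaw):
    "shift (m) and turn (deg) in tool axes from the current pose to a downward tool with x axis at yaw deg"
    T=pose(o); a=np.radians(yaw)
    Rt=np.array([[np.cos(a),np.sin(a),0],[np.sin(a),-np.cos(a),0],[0,0,-1]])
    d=T[:3,:3].T@(np.array([x,y,z])-T[:3,3]); r=R.from_matrix(T[:3,:3].T@Rt).as_rotvec(degrees=True)
    return d.round(4),r.round(2)
def st(o): 
    T=pose(o); print("t",round(o["time_s"],2),"p",(T[:3,3]*1000).round(1),"yaw",np.degrees(np.arctan2(T[1,0],T[0,0])).round(2),"tz",T[:3,2].round(3),"F",o["wrist_force"].round(1),"op",round(float(o["opening"]),3),"g",round(float(o["grasp_force"]),1))
E
python3 - <<'E'
from h import *
from bench import ctrl
o=ctrl.get_obs();st(o);print(to(o,.485,.138,.20,55.3))
c=ctrl.camera("wrist");print(c["T_tool_cam"].round(3).tolist(),c["fovy"])
E
```

```text
t 0.1 p [ 187.2 -543.2  255.5] yaw 19.01 tz [-0.     0.002 -1.   ] F [0.4 0.7 0.1] op 0.999 g 0.0
(array([ 0.5034, -0.5469,  0.0565]), array([ -0.08,  -0.05, -36.29]))
[[-0.001, -0.955, -0.296, 0.075], [1.0, -0.001, 0.001, -0.0], [-0.001, -0.296, 0.955, -0.118], [0.0, 0.0, 0.0, 1.0]] 67.13289022752015
```

>>> servo_tool:
  series: "-1 0.25 -0.273 0.0 0 0 -18;-1 0.25 -0.273 0.0 0 0 -18;-1 0.25 -0.273 0.0 0 0 -18;-1 0.25 -0.273 0.0 0 0 -18;-1 0.25 -0.273 0.0 0 0 -18;-1 0.25 -0.273 0.0 0 0 -18;-1 0.25 -0.273 0.0 0 0 -18;-1 0.5034 -0.5469 0.0565 0 0 -36.3;-1 0.5034 -0.5469 0.0565 0 0 -36.3;-1 0.5034 -0.5469 0.0565 0 0 -36.3;-1 0.5034 -0.5469 0.0565 0 0 -36.3;-1 0.5034 -0.5469 0.0565 0 0 -36.3"

```text
time_s: 1.15
eef_pos: [0.3869, -0.0848, 0.2304]
eef_rot: [0.0, 0.886, 0.464, 0.0]
wrist_force: [0.7, -0.6, -0.0]
opening: 0.998
grasp_force: 0.0
```

```bash
python3 - <<'E'
from h import *
from bench import ctrl
o=ctrl.get_obs();st(o);print(to(o,.485,.138,.20,55.3))
E
```

```text
t 1.15 p [386.9 -84.8 230.4] yaw 55.31 tz [ 0.001 -0.    -1.   ] F [ 0.7 -0.6 -0. ] op 0.998 g 0.0
(array([ 0.2391, -0.0461,  0.0304]), array([ 0.05, -0.01,  0.01]))
```

>>> servo_tool:
  series: "-1 0.24 -0.046 0.03 0 0 0;-1 0.24 -0.046 0.03 0 0 0;-1 0.24 -0.046 0.03 0 0 0;-1 0.24 -0.046 0.03 0 0 0;-1 0.24 -0.046 0.03 0 0 0;-1 0.24 -0.046 0.03 0 0 0;-1 0.24 -0.046 0.03 0 0 0;-1 0.24 -0.046 0.03 0 0 0"

```text
time_s: 1.82
eef_pos: [0.485, 0.1385, 0.1995]
eef_rot: [-0.0, 0.885, 0.466, -0.001]
wrist_force: [-0.4, -0.4, -1.0]
opening: 0.998
grasp_force: 0.0
```

```bash
python3 - <<'E'
from h import *
from bench import ctrl
o=ctrl.get_obs();st(o);print(to(o,.485,.138,.105,55.3))
c=ctrl.camera("wrist");E=ext(c,o);W=cloud(c,E);pickle.dump((c,o),open("w1.pkl","wb"))
cv2.imwrite("pics/w1.png",cv2.resize(c["img"][:,:,::-1],(800,600),interpolation=cv2.INTER_CUBIC))
m=(W[...,2]>.095)&(W[...,2]<.112)&(np.hypot(W[...,0]-.519,W[...,1]-.187)<.1)
print("bar",m.sum(),rect(W[m]),np.median(W[m][:,2]))
m=(W[...,2]>.006)&(W[...,2]<.015)&(np.hypot(W[...,0]-.519,W[...,1]-.187)<.085)
print("base",m.sum(),rect(W[m]))
m=(W[...,2]>.068)&(W[...,2]<.078)&(np.hypot(W[...,0]-.519,W[...,1]-.187)<.085)
print("cheeks",m.sum(),rect(W[m]))
E
```

```text
t 1.82 p [485.  138.5 199.5] yaw 55.54 tz [-0.002 -0.    -1.   ] F [-0.4 -0.4 -1. ] op 0.998 g 0.0
(array([-0.0002,  0.0004,  0.0945]), array([-0.09,  0.07,  0.24]))
bar 5920 ((521.9556274414062, 184.80438232421875), (159.1943817138672, 22.005678176879883), 55.52785873413086) 0.10403653797102112
base 6107 ((521.7609252929688, 184.5557861328125), (110.09846496582031, 110.60021209716797), 85.98974609375)
cheeks 881 ((521.7191162109375, 184.56613159179688), (66.37625122070312, 59.965850830078125), 86.22087097167969)
```

>>> servo_tool:
  series: "-1 -0.001 0.004 0.03 0 0 0;-1 -0.001 0.004 0.06 0 0 0;-1 -0.001 0.004 0.0945 0 0 0;-1 -0.001 0.004 0.0945 0 0 0;0.4 -0.001 0.004 0.0945 0 0 0;1 -0.001 0.004 0.0945 0 0 0;1 -0.001 0.004 0.0945 0 0 0;1 -0.001 0.004 0.0945 0 0 0;1 -0.001 0.004 0.0945 0 0 0;1 -0.001 0.004 0.0945 0 0 0;1 -0.001 0.004 0.0945 0 0 0;1 -0.001 0.004 0.0945 0 0 0"

```text
time_s: 2.87
eef_pos: [0.4887, 0.1339, 0.1078]
eef_rot: [0.0, 0.885, 0.465, 0.001]
wrist_force: [-4.4, -1.5, 9.3]
opening: 0.245
grasp_force: 58.6
```

```bash
python3 - <<'E'
from h import *
from bench import ctrl
o=ctrl.get_obs();st(o);T=pose(o)
C=np.array([.5217,.1846]); v=T[:2,3]-C; r=np.hypot(*v); a0=np.degrees(np.arctan2(*v[::-1])); yaw=np.degrees(np.arctan2(T[1,0],T[0,0]))
print(r,a0,yaw); tot=-3.95-55.5
for i in range(1,13):
    d=tot*i/12; a=np.radians(a0+d)
    print(i,*to(o,C[0]+r*np.cos(a),C[1]+r*np.sin(a),T[2,3],yaw+d))
E
```

```text
t 2.87 p [488.7 133.9 107.8] yaw 55.38 tz [ 0.001  0.    -1.   ] F [-4.4 -1.5  9.3] op 0.245 g 58.6
0.06055494732670479 -123.07628140891428 55.37527416472619
1 [ 0.0001 -0.0052 -0.    ] [ 0.07 -0.05  4.95]
2 [ 0.0006 -0.0104 -0.    ] [ 0.06 -0.05  9.91]
3 [ 0.0016 -0.0156 -0.    ] [ 0.06 -0.06 14.86]
4 [ 0.003  -0.0206 -0.    ] [ 0.06 -0.06 19.82]
5 [ 0.0049 -0.0255 -0.    ] [ 0.06 -0.06 24.77]
6 [ 0.0072 -0.0302 -0.    ] [ 0.05 -0.06 29.72]
7 [ 0.0098 -0.0347 -0.    ] [ 0.05 -0.07 34.68]
8 [ 0.0129 -0.039  -0.    ] [ 0.05 -0.07 39.63]
9 [ 0.0163 -0.043  -0.    ] [ 0.05 -0.07 44.59]
10 [ 0.02   -0.0466 -0.    ] [ 4.000e-02 -7.000e-02  4.954e+01]
11 [ 0.024 -0.05  -0.   ] [ 4.00e-02 -8.00e-02  5.45e+01]
12 [ 0.0284 -0.0529 -0.    ] [ 4.000e-02 -8.000e-02  5.945e+01]
```

>>> servo_tool:
  series: "1 0.0001 -0.0052 -0.003 0 0 4.95;1 0.0006 -0.0104 -0.003 0 0 9.9;1 0.0016 -0.0156 -0.003 0 0 14.85;1 0.003 -0.0206 -0.003 0 0 19.8;1 0.0049 -0.0255 -0.003 0 0 24.75;1 0.0072 -0.0302 -0.003 0 0 29.7;1 0.0098 -0.0347 -0.003 0 0 34.7;1 0.0129 -0.039 -0.003 0 0 39.6;1 0.0163 -0.043 -0.003 0 0 44.6;1 0.02 -0.0466 -0.003 0 0 49.5;1 0.024 -0.05 -0.003 0 0 54.5;1 0.0284 -0.0529 -0.003 0 0 59.45"

```text
time_s: 3.87
eef_pos: [0.4613, 0.1884, 0.108]
eef_rot: [-0.001, 0.999, -0.038, 0.001]
wrist_force: [9.9, 7.2, -19.8]
opening: 0.24
grasp_force: 63.2
```

>>> servo_tool:
  series: "1 0 0 0 0 0 0;1 0 0 0 0 0 0;0 0 0 0 0 0 0;-1 0 0 0 0 0 0;-1 0 0 0 0 0 0;-1 0 0 0 0 0 0;-1 0 0 0 0 0 0;-1 0 0 -0.04 0 0 0;-1 0 0 -0.08 0 0 0;-1 0 0 -0.1 0 0 0;-1 0 0 -0.1 0 0 0;-1 0 0 -0.1 0 0 0"

```text
time_s: 4.87
eef_pos: [0.4618, 0.1871, 0.2106]
eef_rot: [-0.0, 0.999, -0.036, 0.002]
wrist_force: [-0.5, -0.3, -0.6]
opening: 0.999
grasp_force: 0.0
```

```bash
cat > stand.py <<'E'
from h import *
from bench import ctrl
o=ctrl.get_obs();st(o)
c=ctrl.camera("wrist");E=ext(c,o);W=cloud(c,E);pickle.dump((c,o),open("w2.pkl","wb"))
cv2.imwrite("pics/w2.png",cv2.resize(c["img"][:,:,::-1],(800,600),interpolation=cv2.INTER_CUBIC))
for n,z0,z1,r in(("bar",.097,.112,.1),("base",.006,.015,.085),("cheek",.068,.078,.085)):
    m=(W[...,2]>z0)&(W[...,2]<z1)&(np.hypot(W[...,0]-.522,W[...,1]-.185)<r); print(n,m.sum(),rect(W[m]))
E
python3 stand.py
```

```text
t 4.87 p [461.8 187.1 210.6] yaw -4.15 tz [ 0.004  0.    -1.   ] F [-0.5 -0.3 -0.6] op 0.999 g 0.0
bar 5295 ((522.9038696289062, 185.1999969482422), (21.7147216796875, 162.37086486816406), 86.44329833984375)
base 5153 ((521.9580078125, 185.21446228027344), (110.4902572631836, 109.20787811279297), 85.7481918334961)
cheek 1443 ((521.946533203125, 185.1063232421875), (66.15451049804688, 59.507850646972656), 85.83984375)
```

```bash
python3 - <<'E'
from h import *
from bench import ctrl
o=ctrl.get_obs();print(to(o,.555,-.168,.20,19.5))
E
```

```text
(array([0.1198, 0.3472, 0.0089]), array([  0.  ,  -0.03, -23.64]))
```

>>> servo_tool:
  series: "-1 0.12 0.347 0.009 0 0 -23.6;-1 0.12 0.347 0.009 0 0 -23.6;-1 0.12 0.347 0.009 0 0 -23.6;-1 0.12 0.347 0.009 0 0 -23.6;-1 0.12 0.347 0.009 0 0 -23.6;-1 0.12 0.347 0.009 0 0 -23.6;-1 0.12 0.347 0.009 0 0 -23.6;-1 0.12 0.347 0.009 0 0 -23.6;-1 0.12 0.347 0.009 0 0 -23.6;-1 0.12 0.347 0.009 0 0 -23.6;-1 0.12 0.347 0.009 0 0 -23.6;-1 0.12 0.347 0.009 0 0 -23.6"

```text
time_s: 5.92
eef_pos: [0.5542, -0.1672, 0.1979]
eef_rot: [-0.001, 0.986, 0.168, -0.001]
wrist_force: [-0.6, -0.0, -0.1]
opening: 1.003
grasp_force: 0.0
```

```bash
python3 - <<'E'
from h import *
from bench import ctrl
o=ctrl.get_obs();st(o)
c=ctrl.camera("wrist");E=ext(c,o);W=cloud(c,E)
cv2.imwrite("pics/w3.png",cv2.resize(c["img"][:,:,::-1],(800,600),interpolation=cv2.INTER_CUBIC))
near=np.hypot(W[...,0]-.54,W[...,1]+.175)<.13
m=near&(W[...,2]>.038)&(W[...,2]<.05);rk=rect(W[m]);print("rack",m.sum(),rk)
a=np.radians(19.5);ex=np.array([np.cos(a),np.sin(a)])
s=(W[...,:2]-[.539,-.175])@ex
m=near&(s>.008)&(s<.065)&(W[...,2]>.026)&(W[...,2]<.036);print("shaft",m.sum(),rect(W[m]),np.percentile(W[m][:,2],[50,95,99]))
m=near&(s>.0)&(s<.12)&(W[...,2]>.018)&(W[...,2]<.036);print("noseside s max",s[m].max())
m=near&(s<-.01)&(s>-.07)&(W[...,2]>.027)&(W[...,2]<.034);print("handle",m.sum(),rect(W[m]))
E
```

```text
t 5.92 p [ 554.2 -167.2  197.9] yaw 19.38 tz [-0.003  0.002 -1.   ] F [-0.6 -0.  -0.1] op 1.003 g 0.0
rack 2943 ((501.5904235839844, -189.99310302734375), (81.0283432006836, 72.16950988769531), 19.713186264038086)
shaft 838 ((573.8679809570312, -164.3450469970703), (56.78527069091797, 15.42700481414795), 19.9799747467041) [0.03052832 0.03208801 0.03269966]
noseside s max 0.09153657476583983
handle 1258 ((502.4273376464844, -189.68731689453125), (58.72908020019531, 36.162437438964844), 19.471242904663086)
```

View pics/w3.png

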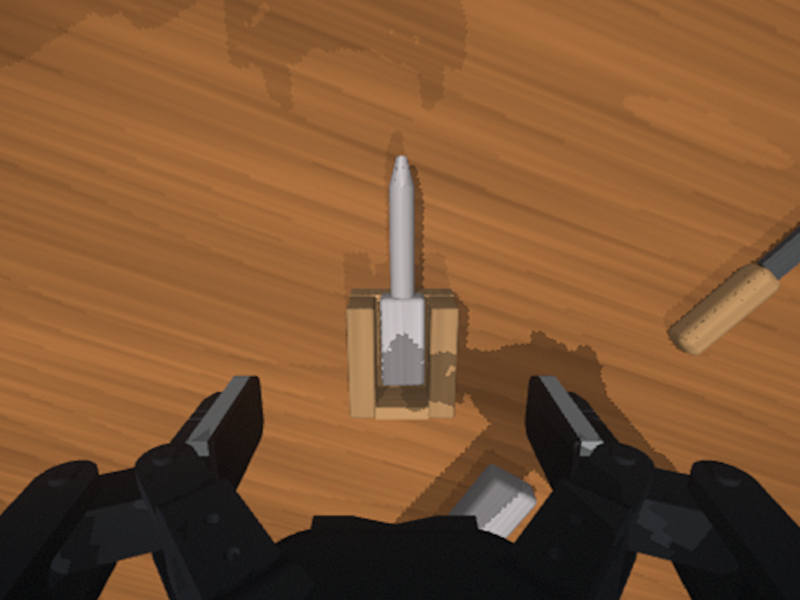

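```bash
python3 - <<'E'
from h import *
from bench import ctrl
o=ctrl.get_obs();print(to(o,.562,-.1686,.041,19.8))
E
```

```text
(array([0.0068, 0.0052, 0.1573]), array([-0.17,  0.12, -0.33]))
```

>>> servo_tool:
  series: "-1 0.007 0.005 0.04 0 0 -0.3;-1 0.007 0.005 0.08 0 0 -0.3;-1 0.007 0.005 0.12 0 0 -0.3;-1 0.007 0.005 0.14 0 0 -0.3;-1 0.007 0.005 0.157 0 0 -0.3;-1 0.007 0.005 0.157 0 0 -0.3;0.4 0.007 0.005 0.157 0 0 -0.3;1 0.007 0.005 0.157 0 0 -0.3;1 0.007 0.005 0.157 0 0 -0.3;1 0.007 0.005 0.157 0 0 -0.3;1 0.007 0.005 0.157 0 0 -0.3;1 0.007 0.005 0.157 0 0 -0.3"

```text
time_s: 6.97
eef_pos: [0.5642, -0.1702, 0.0439]
eef_rot: [0.0, 0.985, 0.171, 0.001]
wrist_force: [0.6, 3.6, 2.9]
opening: 0.156
grasp_force: 62.5
```

>>> servo_tool:
  series: "1 0 0 -0.01 0 0 0;1 0 0 -0.025 0 0 0;1 0 0 -0.04 0 0 0;1 0 0 -0.06 0 0 0;1 0 0 -0.08 0 0 0;1 0 0 -0.08 0 0 0;1 0 0 -0.08 0 0 0"

```text
time_s: 7.55
eef_pos: [0.5643, -0.1705, 0.124]
eef_rot: [0.001, 0.985, 0.172, 0.001]
wrist_force: [0.1, -0.1, -5.2]
opening: 0.157
grasp_force: 58.8
```

```bash
python3 - <<'E'
from h import *
from bench import ctrl
o=ctrl.get_obs();st(o)
c=ctrl.camera("wrist");W=cloud(c,ext(c,o))
cv2.imwrite("pics/w4.png",cv2.resize(c["img"][:,:,::-1],(800,600),interpolation=cv2.INTER_CUBIC))
T=pose(o);P=(W-T[:3,3])@T[:3,:3]   # tool coords
m=(np.abs(P[...,1])<.003)&(P[...,0]>.012)&(P[...,0]<.075)&(P[...,2]>-.01)&(P[...,2]<.045)
print(m.sum(),np.polyfit(P[m][:,0],P[m][:,2],1), P[m][:,0].max())
m=(np.abs(P[...,1])<.02)&(P[...,0]>.02)&(P[...,0]<.1)&(P[...,2]>-.01)&(P[...,2]<.045);print(rect(P[m]),P[m][:,0].max())
print(to(o,.524,.015,.10,86))
E
```

```text
t 7.55 p [ 564.3 -170.5  124. ] yaw 19.75 tz [ 0.002 -0.001 -1.   ] F [ 0.1 -0.1 -5.2] op 0.157 g 58.8
1414 [0.07667999 0.01089943] 0.06650263591352125
((43.26970672607422, 0.28984832763671875), (46.4808235168457, 15.595365524291992), 0.7486844062805176) 0.06650263591352125
(array([ 0.0248, -0.1883,  0.0237]), array([ 1.500e-01, -2.000e-02, -6.625e+01]))
```

View pics/w4.png

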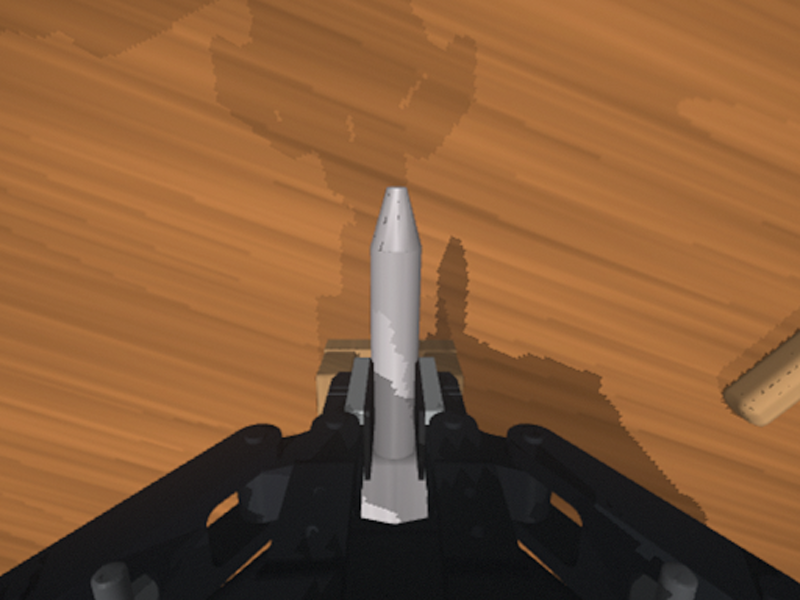

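>>> servo_tool:
  series: "1 0.0248 -0.1883 -0.01 0 0 -66.2;1 0.0248 -0.1883 -0.01 0 0 -66.2;1 0.0248 -0.1883 -0.01 0 0 -66.2;1 0.0248 -0.1883 0 0 0 -66.2;1 0.0248 -0.1883 0 0 0 -66.2;1 0.0248 -0.1883 0 0 0 -66.2;1 0.0248 -0.1883 0.02 0 0 -66.2;1 0.0248 -0.1883 0.02 0 0 -66.2;1 0.0248 -0.1883 0.04 0 0 -66.2;1 0.0248 -0.1883 0.06 0 0 -66.2;1 0.0248 -0.1883 0.07 0 0 -66.2;1 0.0248 -0.1883 0.07 0 0 -66.2"

```text
time_s: 8.6
eef_pos: [0.5199, 0.0161, 0.0491]
eef_rot: [-0.003, 0.732, 0.681, -0.002]
wrist_force: [-1.3, -0.8, -4.2]
opening: 0.155
grasp_force: 59.1
```

```bash
python3 - <<'E'
from h import *
from bench import ctrl
o=ctrl.get_obs();st(o)
c=ctrl.camera("wrist");W=cloud(c,ext(c,o))
T=pose(o);P=(W-T[:3,3])@T[:3,:3]
m=(np.abs(P[...,1])<.002)&(P[...,0]>.012)&(P[...,0]<.045)&(P[...,2]>-.01)&(P[...,2]<.045)
print(m.sum(),np.polyfit(P[m][:,0],P[m][:,2],1),np.polyfit(W[m][:,1],W[m][:,2],1))
print(to(o,.524,.015,.029,86))
E
```

```text
t 8.6 p [519.9  16.1  49.1] yaw 85.86 tz [-0.008  0.002 -1.   ] F [-1.3 -0.8 -4.2] op 0.155 g 59.1
534 [-0.00330376  0.01298746] [0.00446064 0.03600397]
(array([-0.0008,  0.0044,  0.02  ]), array([-0.46, -0.06, -0.14]))
```

>>> servo_tool:
  series: "1 0 0.002 0.006 -0.4 0 0;1 0 0.002 0.012 -0.4 0 0;1 0 0.002 0.017 -0.4 0 0;1 0 0.002 0.0195 -0.4 0 0;1 0 0.002 0.0195 -0.4 0 0;1 0 0.002 0.0195 -0.4 0 0;1 0 0.002 0.0195 -0.4 0 0"

```text
time_s: 9.23
eef_pos: [0.5256, 0.0153, 0.0337]
eef_rot: [0.003, 0.732, 0.682, 0.003]
wrist_force: [-1.4, -0.3, -3.9]
opening: 0.156
grasp_force: 59.2
```

>>> servo_tool:
  series: "1 0 0 0.002 0 0 0;1 0 0 0.004 0 0 0;1 0 0 0.004 0 0 0;1 0 0 0.004 0 0 0"

```text
time_s: 9.57
eef_pos: [0.5256, 0.0153, 0.0295]
eef_rot: [0.003, 0.732, 0.682, 0.003]
wrist_force: [0.2, 0.3, -3.1]
opening: 0.154
grasp_force: 59.4
```

>>> servo_tool:
  series: "1 0 0 0.001 0 0 0;1 0 0 0.001 0 0 0;0.4 0 0 0.001 0 0 0;-0.2 0 0 0.001 0 0 0;-1 0 0 0.001 0 0 0;-1 0 0 0.001 0 0 0;-1 0 0 0.001 0 0 0;-1 0 0 0 0 0 0;-1 -0.03 0 -0.04 0 0 0;-1 -0.055 0 -0.08 0 0 0;-1 -0.055 0 -0.12 0 0 0;-1 -0.055 0 -0.12 0 0 0"

```text
time_s: 10.57
eef_pos: [0.524, -0.0419, 0.1557]
eef_rot: [0.007, 0.732, 0.681, 0.005]
wrist_force: [2.0, -1.1, 1.2]
opening: 1.001
grasp_force: 0.0
```

```bash
cat > pin.py <<'E'
from h import *
from bench import ctrl
o=ctrl.get_obs();st(o)
c=ctrl.camera("wrist");W=cloud(c,ext(c,o))
cv2.imwrite("pics/w5.png",cv2.resize(c["img"][:,:,::-1],(800,600),interpolation=cv2.INTER_CUBIC))
n=(np.abs(W[...,0]-.525)<.04)&(W[...,1]>-.1)&(W[...,1]<.11)
m=n&(W[...,2]>.010)&(W[...,2]<.025);print("all",rect(W[m]))
s=W[...,1]
m2=m&(s<-.02);print("handle",rect(W[m2]),np.median(W[m2][:,2]))
m3=m&(s>.01)&(s<.06);print("shaft",rect(W[m3]),np.percentile(W[m3][:,2],[50,95]))
m4=n&(W[...,2]>.006)&(W[...,2]<.025);print("y ext",s[m4].min(),s[m4].max())
E
python3 pin.py
```

```text
t 10.57 p [524.  -41.9 155.7] yaw 85.87 tz [ 0.016 -0.004 -1.   ] F [ 2.  -1.1  1.2] op 1.001 g 0.0
all ((523.68017578125, 5.021263122558594), (153.2486114501953, 30.058992385864258), 86.19303131103516)
handle ((520.3456420898438, -45.32122802734375), (52.33909606933594, 30.07529067993164), 86.36875915527344) 0.01655432241903157
shaft ((526.9140625, 35.045677185058594), (50.171844482421875, 15.16024398803711), 85.97612762451172) [0.01545999 0.01717023]
y ext -0.07225454509831064 0.081479202593329
```

View pics/w5.png

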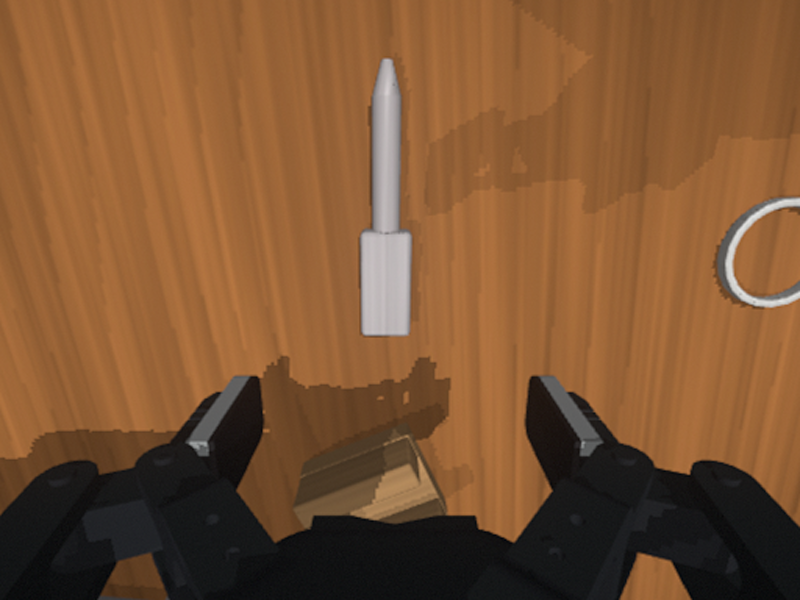

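```bash
python3 - <<'E'
from h import *
from bench import ctrl
o=ctrl.get_obs();st(o);print(to(o,.5206,-.043,.027,86.1))
E
```

```text
t 10.62 p [524.3 -41.5 155.7] yaw 85.88 tz [ 0.017 -0.004 -1.   ] F [ 1.6 -0.8  0.7] op 1.0 g 0.0
(array([-0.0014, -0.0058,  0.1286]), array([ 0.98,  0.15, -0.22]))
```

>>> servo_tool:
  series: "-1 -0.0014 -0.0058 0.04 0.9 0.1 -0.2;-1 -0.0014 -0.0058 0.08 0.9 0.1 -0.2;-1 -0.0014 -0.0058 0.1 0.9 0.1 -0.2;-1 -0.0014 -0.0058 0.115 0.9 0.1 -0.2;-1 -0.0014 -0.0058 0.115 0.9 0.1 -0.2;-1 -0.0014 -0.0058 0.115 0.9 0.1 -0.2"

```text
time_s: 11.12
eef_pos: [0.5144, -0.0399, 0.0331]
eef_rot: [-0.005, 0.73, 0.683, -0.003]
wrist_force: [-0.0, 0.3, 0.8]
opening: 1.002
grasp_force: 0.0
```

```bash
python3 - <<'E'
from h import *
from bench import ctrl
o=ctrl.get_obs();st(o);print(to(o,.5206,-.043,.027,86.1))
E
```

```text
t 11.12 p [514.4 -39.9  33.1] yaw 86.17 tz [-0.012  0.003 -1.   ] F [-0.   0.3  0.8] op 1.002 g 0.0
(array([-0.0027,  0.0064,  0.0061]), array([-0.68, -0.15,  0.08]))
```

>>> servo_tool:
  series: "-1 0 0 0 0 0 0;-1 0 0 0 0 0 0;-1 0 0 0 0 0 0"

```text
time_s: 11.37
eef_pos: [0.5166, -0.0407, 0.0357]
eef_rot: [-0.003, 0.73, 0.683, -0.002]
wrist_force: [-1.5, 0.5, 0.3]
opening: 1.004
grasp_force: 0.0
```

```bash
python3 - <<'E'
from h import *
from bench import ctrl
o=ctrl.get_obs();st(o);print(to(o,.5206,-.043,.027,86.1))
E
```

```text
t 11.37 p [516.6 -40.7  35.7] yaw 86.17 tz [-0.006  0.002 -1.   ] F [-1.5  0.5  0.3] op 1.004 g 0.0
(array([-0.002 ,  0.0042,  0.0087]), array([-0.36, -0.07,  0.07]))
```

>>> servo_tool:
  series: "-1 -0.001 0 0 0 0 0;-1 -0.001 0 0 0 0 0;-1 -0.001 0 0 0 0 0;-1 -0.001 0 0 0 0 0;-1 -0.001 0 0 0 0 0;-1 -0.001 0 0 0 0 0;-1 -0.001 0 0 0 0 0;-1 -0.001 0 0 0 0 0"

```text
time_s: 12.03
eef_pos: [0.5155, -0.0415, 0.0343]
eef_rot: [-0.004, 0.73, 0.683, -0.002]
wrist_force: [0.3, 0.4, -0.5]
opening: 1.004
grasp_force: 0.0
```

```bash
python3 - <<'E'
from h import *
from bench import ctrl
o=ctrl.get_obs();st(o);print(to(o,.5206,-.043,.027,86.1))
E
```

```text
t 12.03 p [515.5 -41.5  34.3] yaw 86.16 tz [-0.009  0.002 -1.   ] F [ 0.3  0.4 -0.5] op 1.004 g 0.0
(array([-0.0012,  0.0053,  0.0073]), array([-0.51, -0.1 ,  0.06]))
```

>>> servo_tool:
  series: "-1 -0.001 0.005 0.003 -0.5 -0.1 0;-1 -0.001 0.005 0.006 -0.5 -0.1 0;-1 -0.001 0.005 0.006 -0.5 -0.1 0;-1 -0.001 0.005 0.006 -0.5 -0.1 0;-1 -0.001 0.005 0.006 -0.5 -0.1 0;-1 -0.001 0.005 0.006 -0.5 -0.1 0"

```text
time_s: 12.53
eef_pos: [0.5204, -0.0428, 0.0283]
eef_rot: [-0.0, 0.73, 0.683, -0.0]
wrist_force: [0.1, 0.3, 0.4]
opening: 1.002
grasp_force: 0.0
```

>>> servo_tool:
  series: "-1 0 0 0.001 0 0 0;0.3 0 0 0.001 0 0 0;1 0 0 0.001 0 0 0;1 0 0 0.001 0 0 0;1 0 0 0.001 0 0 0;1 0 0 0.001 0 0 0;1 0 0 0.001 0 0 0;1 0 0 0.001 0 0 0;1 0 0 0.001 0 0 0"

```text
time_s: 13.28
eef_pos: [0.5208, -0.0429, 0.0278]
eef_rot: [0.0, 0.73, 0.683, 0.0]
wrist_force: [0.4, 1.1, 4.9]
opening: 0.334
grasp_force: 60.2
```

>>> servo_tool:
  series: "1 0 0 -0.01 0 0 0;1 0 0 -0.02 0 0 0;1 0 0 -0.03 0 0 0;1 0 0 -0.04 0 0 0;1 0 0 -0.043 0 0 0;1 0 0 -0.043 0 0 0;1 0 0 -0.043 0 0 0;1 0 0 -0.043 0 0 0;1 0 0 -0.043 0 0 0;1 0 0 -0.043 0 0 0"

```text
time_s: 14.12
eef_pos: [0.5199, -0.0427, 0.0698]
eef_rot: [-0.001, 0.73, 0.683, -0.0]
wrist_force: [-0.4, -0.1, -5.2]
opening: 0.329
grasp_force: 59.8
```

```bash
cat > held.py <<'E'
from h import *
from bench import ctrl
o=ctrl.get_obs();st(o)
c=ctrl.camera("wrist");W=cloud(c,ext(c,o));pickle.dump((c,o),open("w6.pkl","wb"))
cv2.imwrite("pics/w6.png",cv2.resize(c["img"][:,:,::-1],(800,600),interpolation=cv2.INTER_CUBIC))
T=pose(o);P=(W-T[:3,3])@T[:3,:3]
g=(P[...,2]>0)&(P[...,2]<.03)&(np.abs(P[...,1])<.018)
m=g&(P[...,0]>.042)&(P[...,0]<.1);r=rect(P[m]);print("shaft tool",m.sum(),r)
mid=m&(np.abs(P[...,1]-np.median(P[m][:,1]))<.002);k=np.polyfit(P[mid][:,0],P[mid][:,2],1)
print("top slope",k,"z top at x=70mm",np.polyval(k,.07), "tip x",P[g&(P[...,0]<.15)][:,0].max())
k=np.polyfit(W[mid][:,1],W[mid][:,2],1);print("world top z vs y",k)
q=np.array([W[m&(np.abs(P[...,0]-x)<.003)][:,:2].mean(0) for x in(.05,.095)]);print(q,np.degrees(np.arctan2(*(q[1]-q[0])[::-1])))
for n,z0,z1,rr in(("base",.006,.015,.085),("cheek",.068,.078,.085)):
    b=(W[...,2]>z0)&(W[...,2]<z1)&(np.hypot(W[...,0]-.522,W[...,1]-.185)<rr)
    if b.sum()>50: print(n,b.sum(),rect(W[b]))
E
python3 held.py
```

```text
t 14.12 p [519.9 -42.7  69.8] yaw 86.16 tz [-0.001  0.    -1.   ] F [-0.4 -0.1 -5.2] op 0.329 g 59.8
shaft tool 4785 ((71.01166534423828, 0.5740318298339844), (58.16020584106445, 16.123882293701172), 0.8582358360290527)
top slope [0.00595012 0.01131404] z top at x=70mm 0.011730543804590689 tip x 0.11449427608622305
world top z vs y [-0.00567108  0.05821009]
[[0.5236342  0.00717124]
 [0.52711054 0.05210037]] 85.57561593042105
```

View pics/w6.png

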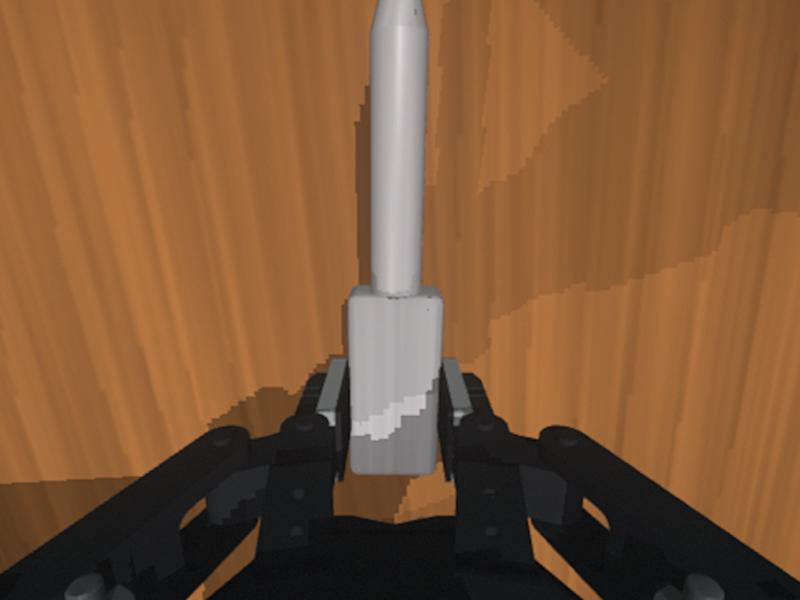

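```bash
python3 - <<'E'
from h import *
from bench import ctrl
o=ctrl.get_obs();st(o);print(to(o,.5088,.0076,.0698,86.2))
E
```

```text
t 14.17 p [520.  -42.7  69.9] yaw 86.16 tz [-0.001  0.    -1.   ] F [-0.2  0.5 -4.4] op 0.335 g 59.8
(array([ 0.0494, -0.0146,  0.0001]), array([-0.05, -0.01, -0.04]))
```

>>> servo_tool:
  series: "1 0.01 -0.007 0 0 0 0;1 0.02 -0.0146 0 0 0 0;1 0.035 -0.0146 0 0 0 0;1 0.045 -0.0146 0 0 0 0;1 0.0494 -0.0146 0 0 0 0;1 0.0494 -0.0146 0 0 0 0;1 0.0494 -0.0146 0 0 0 0;1 0.0494 -0.0146 0 0 0 0;1 0.0494 -0.0146 0 0 0 0;1 0.0494 -0.0146 0 0 0 0"

```text
time_s: 15.0
eef_pos: [0.5092, 0.007, 0.0703]
eef_rot: [0.0, 0.731, 0.683, -0.0]
wrist_force: [-0.8, 1.1, -4.6]
opening: 0.326
grasp_force: 59.9
```

```bash
python3 held.py; python3 - <<'E'
from h import *
from bench import ctrl
c=ctrl.camera("scene");pickle.dump(c,open("s2.pkl","wb"))
im=c["img"][140:230,250:380,::-1]
b=cv2.resize(c["img"][150:240,240:360,::-1],(800,600),interpolation=cv2.INTER_CUBIC);cv2.imwrite("pics/s2.png",b)
E
```

```text
t 15.0 p [509.2   7.   70.3] yaw 86.12 tz [ 0. -0. -1.] F [-0.8  1.1 -4.6] op 0.326 g 59.9
shaft tool 4813 ((70.99384307861328, 0.5942244529724121), (58.06867218017578, 16.083120346069336), 0.5183154940605164)
top slope [0.00734696 0.01116634] z top at x=70mm 0.01168062611024003 tip x 0.11465892995360687
world top z vs y [-0.00743258  0.05923307]
[[0.51295987 0.05688419]
 [0.51646112 0.10172153]] 85.53496000287338
base 1724 ((518.778076171875, 131.32362365722656), (4.544322490692139, 109.38834381103516), 86.11933898925781)
```

View pics/w6.png

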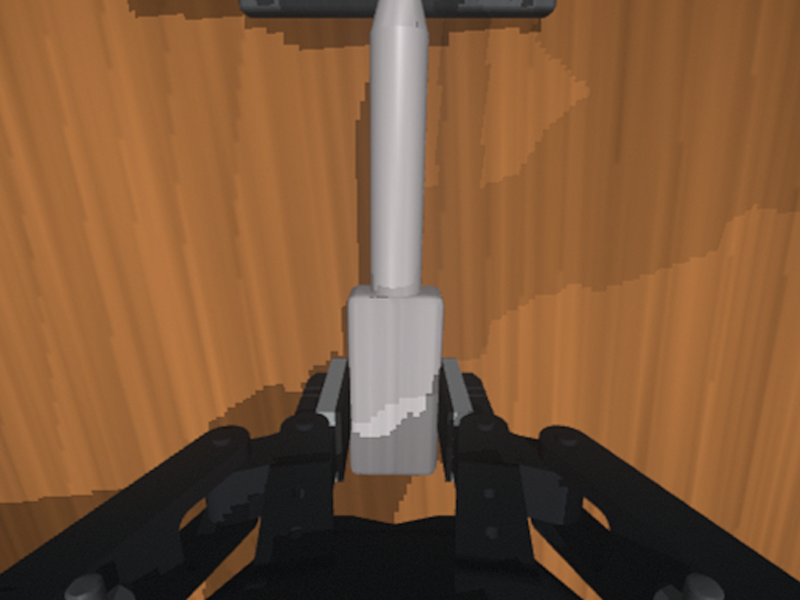

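View pics/s2.png

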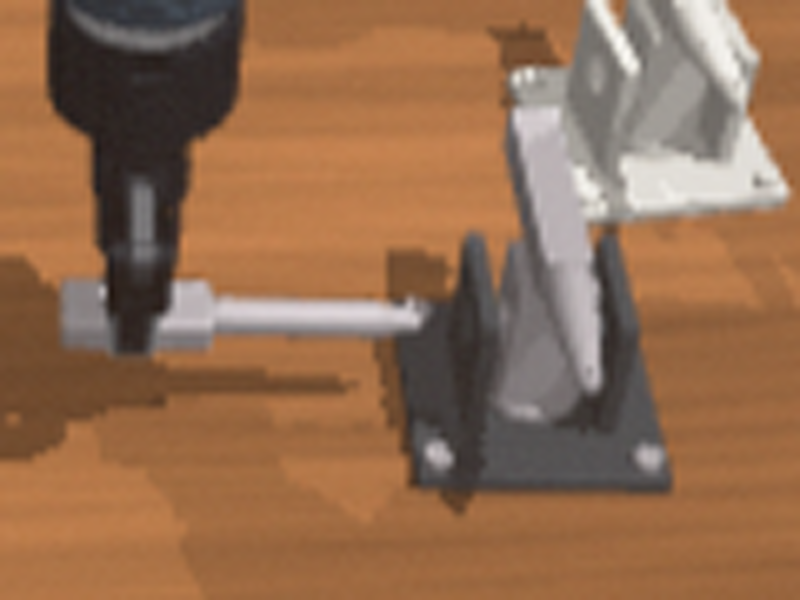

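>>> servo_tool:
  series: "1 0.008 0 0 0 0 0;1 0.014 0 0 0 0 0;1 0.018 0 0 0 0 0;1 0.022 0 0 0 0 0;1 0.026 0 0 0 0 0;1 0.03 0 0 0 0 0;1 0.034 0 0 0 0 0;1 0.038 0 0 0 0 0;1 0.042 0 0 0 0 0;1 0.045 0 0 0 0 0;1 0.045 0 0 0 0 0;1 0.045 0 0 0 0 0"

```text
time_s: 16.1
eef_pos: [0.5121, 0.0525, 0.0703]
eef_rot: [0.0, 0.73, 0.683, -0.0]
wrist_force: [-0.6, 0.2, -4.5]
opening: 0.335
grasp_force: 59.8
```

>>> servo_tool:
  series: "1 0.005 0 0 0 0 0;1 0.01 0 0 0 0 0;1 0.015 0 0 0 0 0;1 0.02 0 0 0 0 0;1 0.025 0 0 0 0 0;1 0.03 0 0 0 0 0;1 0.035 0 0 0 0 0;1 0.04 0 0 0 0 0;1 0.045 0 0 0 0 0;1 0.05 0 0 0 0 0;1 0.055 0 0 0 0 0;1 0.055 0 0 0 0 0"

```text
time_s: 17.1
eef_pos: [0.5158, 0.1082, 0.0703]
eef_rot: [-0.0, 0.73, 0.683, 0.0]
wrist_force: [-0.1, -0.3, -4.2]
opening: 0.331
grasp_force: 59.8
```

>>> servo_tool:
  series: "1 0.002 0 0 0 0 0;1 0.004 0 0 0 0 0;1 0.006 0 0 0 0 0;1 0.008 0 0 0 0 0;1 0.009 0 0 0 0 0;1 0.01 0 0 0 0 0;1 0.01 0 0 0 0 0"

```text
time_s: 17.68
eef_pos: [0.5165, 0.1168, 0.0704]
eef_rot: [0.0, 0.73, 0.683, -0.0]
wrist_force: [-0.3, -3.4, -3.7]
opening: 0.334
grasp_force: 59.9
```

>>> servo_tool:
  series: "1 0.001 0 0 0 0 0;1 0.002 0 0 0 0 0;1 0.002 0 0 0 0 0;1 0.002 0 0 0 0 0"

```text
time_s: 18.02
eef_pos: [0.5166, 0.117, 0.0704]
eef_rot: [0.001, 0.73, 0.683, -0.002]
wrist_force: [-1.7, -12.7, -2.9]
opening: 0.339
grasp_force: 60.0
```

>>> servo_tool:
  series: "1 -0.001 0 0.001 0 0 0;1 -0.001 0 0.001 0 0 0;0.4 -0.001 0 0.001 0 0 0;-0.1 -0.001 0 0.001 0 0 0;-0.6 -0.001 0 0.001 0 0 0;-1 -0.001 0 0.001 0 0 0;-1 -0.001 0 0 0 0 0;-1 -0.001 0 0 0 0 0;-1 -0.001 0 -0.03 0 0 0;-1 -0.001 0 -0.06 0 0 0;-1 -0.001 0 -0.1 0 0 0;-1 -0.001 0 -0.1 0 0 0"

```text
time_s: 19.02
eef_pos: [0.5212, 0.1186, 0.1782]
eef_rot: [0.004, 0.73, 0.683, 0.005]
wrist_force: [1.6, -0.6, 1.5]
opening: 1.001
grasp_force: 0.0
```

>>> servo_tool:
  series: "-1 -0.04 0 -0.02 0 0 0;-1 -0.08 0 -0.04 0 0 0;-1 -0.1 0 -0.05 0 0 0;-1 -0.1 0 -0.05 0 0 0;-1 -0.1 0 -0.05 0 0 0;-1 -0.1 0 -0.05 0 0 0;-1 -0.1 0 -0.05 0 0 0"

```text
time_s: 19.6
eef_pos: [0.5093, 0.0194, 0.2195]
eef_rot: [-0.001, 0.73, 0.683, -0.0]
wrist_force: [-0.1, 0.7, -0.6]
opening: 0.998
grasp_force: 0.0
```

```bash
python3 - <<'E'
from h import *
from bench import ctrl
o=ctrl.get_obs();st(o)
c=ctrl.camera("wrist");W=cloud(c,ext(c,o))
a=cv2.resize(c["img"][:,:,::-1],(400,300));c2=ctrl.camera("scene")
b=cv2.resize(c2["img"][150:240,240:360,::-1],(400,300),interpolation=cv2.INTER_CUBIC)
cv2.imwrite("pics/f.png",np.hstack([a,b]))
C=np.array([.522,.185]);a=np.radians(-4.1);ex=np.array([np.cos(a),np.sin(a)]);ey=np.array([-ex[1],ex[0]])
x=(W[...,:2]-C)@ex;y=(W[...,:2]-C)@ey;z=W[...,2]
m=(np.abs(x)<.013)&(y<-.036)&(y>-.12)&(z>.045)&(z<.07);print("handle y range",y[m].min(),y[m].max(),"z vs y",np.polyfit(y[m],z[m],1))
m=(np.abs(x)<.03)&(y<-.02)&(y>-.04)&(z>.07)&(z<.078);print("near cheek y",np.percentile(y[m],[2,98]))
m=(np.abs(x)<.09)&(abs(y)<.03)&(z>.097)&(z<.112);print("bar",rect(W[m]))
E
```

```text
t 19.6 p [509.3  19.4 219.5] yaw 86.21 tz [-0.001  0.001 -1.   ] F [-0.1  0.7 -0.6] op 0.998 g 0.0
handle y range -0.09912478003964076 -0.036026793892913626 z vs y [0.06852254 0.05850148]
near cheek y [-0.03376861 -0.02552954]
bar ((0.0, 0.0), (0.0, 0.0), 0.0)
```

View pics/f.png

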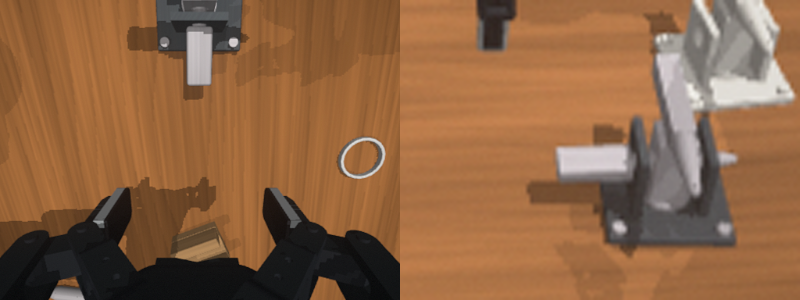

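The final picture shows the pin home: its handle is against the near cheek at (595,163), its nose is out past the far cheek at (728,160), and the gripper is clear.

```bash
python3 -c "
from bench import ctrl
print(ctrl.hand_in())"
```

```text
the job is handed in; nothing more can be done
None
```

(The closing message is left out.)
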